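# Sort the plug-in sensor modules into their charging docks

### The arm

A 6-joint arm with a two-finger parallel gripper is mounted at the origin on the work surface; the furniture and walls round the work are solid. World frame = base frame: x ahead of the robot, y to its left, z up, the work surface at z = 0. Lengths are in m, angles in rad, forces in N, time in s.
With the tool pointing down it reaches from about 0.3 to 0.775 m from the base axis. Payload 14.6 kg.
Tool frame: the origin (TCP) lies at the very end of the fingers, on their centre line; the grasp point (between the pads) lies 19 mm behind it; z points along the fingers, y is the line along which they close (so a half turn about z gives the same grasp; the last joint's range is limited). The gripper opens to 94 mm and grips with 3 to 60 N. Pads are 16 mm wide; open, the fingers measure 119 mm over their backs; the gripper's body (75 mm by 177 mm) begins 78 mm behind the grasp point.
Start: joints at [1.257, 0.3, 1.521, -0, 1.321, -0.067], TCP at [0.134, 0.533, 0.205] pointing down, gripper open.
Joint ranges: [-3.03, 3.03], [-0.79, 2.21], [0.23, 2.52], [-1.04, 4.18], [0, 3.07], [-2.55, 2.55]. Speed limits (rad/s): [2.22, 2.22, 2.57, 3.14, 3.14, 3.14].

### API

Orientations are given as [roll, pitch, yaw] about the fixed x, y, z axes, in that order (R = Rz(yaw) Ry(pitch) Rx(roll)).
In Python, from station import status, vision, order, silhouettes gives the robot as it stands. The module is installed in compiled form; this text tells all that it offers.
- The arm moves only by the shell command python3 -m pendant 'ROWS' [FORCE]. ROWS is JSON, one flat list of numbers, 7 for each row, row after row: the shift along the tool's x, y, z in units of 500 mm (1.0 is 500 mm), then the turn, a rotation vector about the tool's x, y, z in units of 90 degrees (1.0 is 90 degrees), then the opening, from -1 (shut) to 1 (fully open). A call has 1 to 12 rows; each row is the pose to reach, as a shift and turn from the pose commanded when the call began, along the tool's axes at that moment; what a row does not reach only later rows make up. A row lasts 1/10 s, in which the tool goes at most 50 mm and 8.59 degrees, less where a joint would pass 70% of its speed; a pose out of reach is approached as far as the arm can. A call with a number of a shift or a turn outside -1 to 1 is refused whole. A call with a gripper value outside its range is refused whole. The fingers move at their own pace and stop on an object; FORCE is the grip in N (left out, the last holds). Time passes only in rows, so rows that repeat a pose let the fingers close. It gives the time, the measured TCP pose, the force, the opening and the grip force at its end, in the units of the state.
- status.get_obs(): the state, without advancing time (a new reading comes with each control period).
- vision.camera(name): name is "scene" or "top"; returns a dict with "pixels" (480x640x3 uint8, red, green, blue), "K" (3x3 intrinsics, pixels), "R" (3x3) and "t" (3): a world point X has camera coordinates R X + t. Camera axes: x right, y down, z forward; pixel columns grow to the right and rows downward; lengths in m; the calibration is good to about 2 mm. A picture is of the moment at which its call begins. There is no depth.
- order.hand_in(): hands the job in; it is judged then, once.
Trained networks look in a picture, given as the dict that the camera call returned (one of the last four; its "shot" number tells which), for a name from the list of things; names that differ only in an ending like _2 or _b are one class to them, and where a whole thing is asked for, a point or a joint stands for the part that bears it (a point fixed in the world has none). Each returns a list of dicts, best first, with "score" (0 to 1); they miss things now and then, are a little off and sometimes report something else, mostly with a low value. They report only what shows in the picture. A call takes as long as a camera call. They do not tell look-alikes from the thing itself.
- silhouettes(target, picture): "region" (480x640 bool, what is visible of it) and "extent" ([left, top, right, bottom] in pixels, round what is visible of it).
The state is a dict: "time_s": time; "qpos": joint angles; "joint_vel": joint speeds; "tau": joint torques, N m; "ee_pos": TCP position; "eef_rot": TCP orientation; "force": force on the tool from outside, world axes, zero at the start; "moment": the same for the moment, N m; "grip_width": finger opening in m; "grip_force": force on a finger pad.
Only numpy, scipy, OpenCV 4.12 (cv2) and the standard library are available. Lean on these libraries where they do the work, as an engineer would, in place of code of your own. Each camera call takes 0.05 s, during which the arm holds its last target. There are 200 camera calls.

### The job

Put the sensor modules on charge: all three red modules belong in the dock with the red fins and all three blue modules in the dock with the blue fins, each lying flat and fully down in a bay of its own. One module of the wrong colour has been left in each dock and has to be moved across before everything fits. Set the modules down rather than dropping them, and leave the multimeter and the power bank where they are.

Things in the scene. Friction and masses are not known exactly. Their poses are not given: they have to be found in the camera images.
- red_a: Red module: flat black plug-in sensor module, 62 x 37 x 12 mm, about 45 g, its top marked with a red end panel and a red dot. Origin: centre of the underside; x along the 62 mm length, y along the 37 mm width, z up out of the marked face. Starts in a bay of the red dock, where it belongs.
- red_b: Red module: flat black plug-in sensor module, 62 x 37 x 12 mm, about 45 g, its top marked with a red end panel and a red dot. Origin: centre of the underside; x along the 62 mm length, y along the 37 mm width, z up out of the marked face. Starts in a bay of the blue dock, where it does not belong.
- red_c: Red module: flat black plug-in sensor module, 62 x 37 x 12 mm, about 45 g, its top marked with a red end panel and a red dot. Origin: centre of the underside; x along the 62 mm length, y along the 37 mm width, z up out of the marked face. Starts loose on the flat mat in front of the docks (mat top 34 mm above the bench).
- blue_a: Blue module: flat black plug-in sensor module, 62 x 37 x 12 mm, about 45 g, its top marked with a sky-blue end panel and a sky-blue dot. Origin: centre of the underside; x along the 62 mm length, y along the 37 mm width, z up out of the marked face. Starts in a bay of the red dock, where it does not belong.
- blue_b: Blue module: flat black plug-in sensor module, 62 x 37 x 12 mm, about 45 g, its top marked with a sky-blue end panel and a sky-blue dot. Origin: centre of the underside; x along the 62 mm length, y along the 37 mm width, z up out of the marked face. Starts in a bay of the blue dock, where it belongs.
- blue_c: Blue module: flat black plug-in sensor module, 62 x 37 x 12 mm, about 45 g, its top marked with a sky-blue end panel and a sky-blue dot. Origin: centre of the underside; x along the 62 mm length, y along the 37 mm width, z up out of the marked face. Starts loose on the flat mat in front of the docks (mat top 34 mm above the bench).
- red_dock: Fixed charging dock, black base, red fins, red strip on its front (-x) edge. Origin under the middle bay, on the mat; x back, y along the bays, z up. Base x -52..34, y -132..132 mm; its flat top, z=10, is the bay floor. 3 bays at y -84, 0, 84 mm; modules lie with their length along y, either way. Fins 10 mm high lean out: bay 72x47 mm at floor, 80x55 at mouth; 46 mm finger gap mid long sides.
- blue_dock: Fixed charging dock with blue fins and a blue strip on its front (-x) edge; otherwise the same shape, size, bays and axes as the red dock (bay centres at y -84, 0, +84 mm, bay floor at z = 10 mm). At the start each dock has one module of its own colour, one of the other colour and one empty bay.
- multimeter: Orange and grey hand multimeter lying on the bench to the left of the mat, 62 x 120 x 40 mm; origin: centre of its underside. Not to be moved.
- power_bank: White and grey power bank lying on the bench to the right of the mat, 143 x 69 x 22 mm; origin: centre of its underside. Not to be moved.
Mind the look-alikes: they are no part of the job. Leave any green look-alike of the red_a alone. Leave any green look-alike of the blue_a alone.

How it is judged:
At the end, for the whole second after the job is handed in: All three red modules are in the red dock and all three blue in the blue dock, each in its own bay: underside within 3 mm of the bay floor, level (0.06 rad), long side along the row of bays (0.26 rad), within 10 mm of the row's centre line; released, at rest (x of red_a in the frame of red_dock between -0.01 and 0.01 m and y of red_a in the frame of red_dock between -0.096 and 0.096 m and z of red_a in the frame of red_dock between 0.007 and 0.013 m and angle between the x axis of each of red_a, red_b, red_c and the y axis of red_dock, either way round below 0.26 rad and angle between each of red_a, red_b, red_c, blue_a, blue_b, blue_c's own z axis and vertical below 0.06 rad and contact force between each of red_a, red_b, red_c, blue_a, blue_b, blue_c and the fingers below 0.1 N and linear speed of each of red_a, red_b, red_c, blue_a, blue_b, blue_c below 0.02 m/s and angular speed of each of red_a, red_b, red_c, blue_a, blue_b, blue_c below 0.2 rad/s and x of red_b in the frame of red_dock between -0.01 and 0.01 m and y of red_b in the frame of red_dock between -0.096 and 0.096 m and z of red_b in the frame of red_dock between 0.007 and 0.013 m and x of red_c in the frame of red_dock between -0.01 and 0.01 m and y of red_c in the frame of red_dock between -0.096 and 0.096 m and z of red_c in the frame of red_dock between 0.007 and 0.013 m and x of blue_a in the frame of blue_dock between -0.01 and 0.01 m and y of blue_a in the frame of blue_dock between -0.096 and 0.096 m and z of blue_a in the frame of blue_dock between 0.007 and 0.013 m and angle between the x axis of each of blue_a, blue_b, blue_c and the y axis of blue_dock, either way round below 0.26 rad and x of blue_b in the frame of blue_dock between -0.01 and 0.01 m and y of blue_b in the frame of blue_dock between -0.096 and 0.096 m and z of blue_b in the frame of blue_dock between 0.007 and 0.013 m and x of blue_c in the frame of blue_dock between -0.01 and 0.01 m and y of blue_c in the frame of blue_dock between -0.096 and 0.096 m and z of blue_c in the frame of blue_dock between 0.007 and 0.013 m); the robot touches nothing.
It fails at once if a module was dropped (falling free of the fingers faster than 0.8 m/s, about 33 mm) ((linear speed of red_a above 0.8 m/s and contact force between red_a and the fingers below 0.1 N) or (linear speed of red_b above 0.8 m/s and contact force between red_b and the fingers below 0.1 N) or (linear speed of red_c above 0.8 m/s and contact force between red_c and the fingers below 0.1 N) or (linear speed of blue_a above 0.8 m/s and contact force between blue_a and the fingers below 0.1 N) or (linear speed of blue_b above 0.8 m/s and contact force between blue_b and the fingers below 0.1 N) or (linear speed of blue_c above 0.8 m/s and contact force between blue_c and the fingers below 0.1 N)).
It fails at once if the multimeter or the power bank was moved by more than 20 mm (distance of any of multimeter, power_bank from where it was at the start of the episode above 0.02 m).
It also fails if it takes over 88 s, if anything falls off the work surface, if the arm or the gripper's body presses on something with over 40 N, if the wrist force passes 120 N, or if a joint passes its speed limit or range.

## Working session

There is one attempt and no reset: what is moved stays moved. The work goes in short steps, Python scripts to look and compute and a shell command to move; the robot and the scene stay as the last step left them, time stands still between calls to the robot, and variables do not carry over. Pictures are saved under pics/ and viewed, at most 14 in all, crops included, and the job is handed in when it is done.

```bash
mkdir -p pics; python3 - <<'E'
from station import status, vision
import cv2,pickle
o=status.get_obs();print({k:o[k] for k in('time_s','ee_pos','eef_rot','grip_width')})
for n in('scene','top'):
    p=vision.camera(n);cv2.imwrite(f'pics/{n}0.png',p['pixels'][:,:,::-1]);pickle.dump(p,open(f'{n}0.pkl','wb'))
    print(n,p['K'],p['R'],p['t'],p['shot'])
E
```

```text
{'time_s': 0.0, 'ee_pos': array([0.13429568, 0.53307848, 0.20488235]), 'eef_rot': array([-3.14042940e+00, -9.45140624e-05,  2.89475083e+00]), 'grip_width': 0.09414121899477543}
scene [[542.03145708   0.         329.39993375]
 [  0.         542.03145708 236.52297594]
 [  0.           0.           1.        ]] [[-0.9054236  -0.42396065 -0.02157482]
 [-0.16480424  0.39788866 -0.90250993]
 [ 0.39121307 -0.81359817 -0.4301283 ]] [0.48630847 0.16810185 1.37868121] 1
top [[522.68841536   0.         324.18604309]
 [  0.         522.68841536 234.26519428]
 [  0.           0.           1.        ]] [[ 0.01678633 -0.9997847   0.01219734]
 [-0.99212252 -0.01816983 -0.12394657]
 [ 0.12414151 -0.01002065 -0.99221392]] [-0.07002324  0.59553408  1.3781038 ] 2
```

View pics/top0.png

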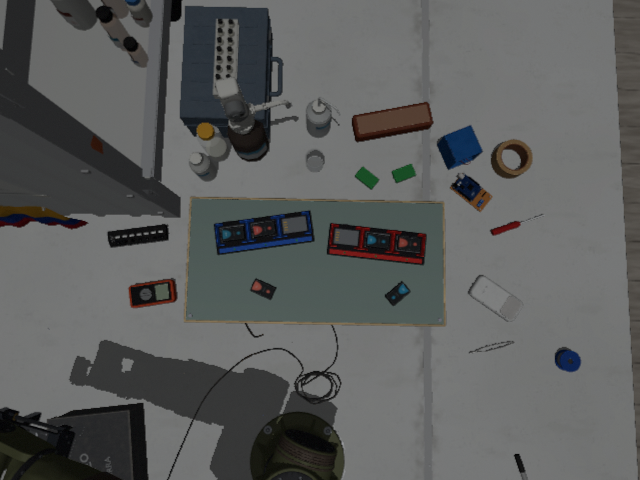

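View pics/scene0.png

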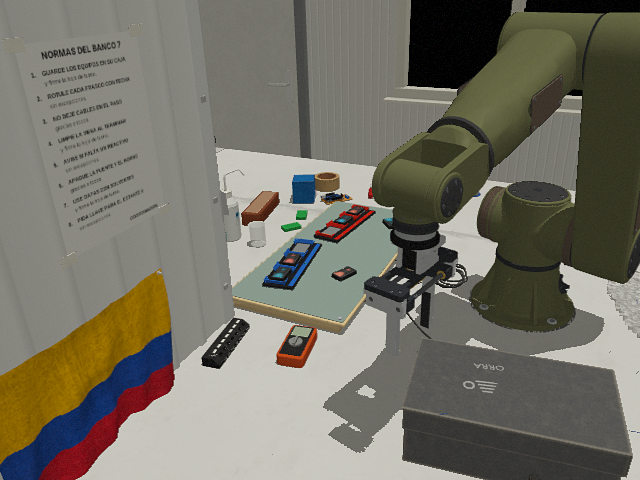

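The top view shows the blue dock at about (265,232), with a blue module at (232,233), a red one at (262,229) and its right bay (295,225) empty. The red dock is at about (377,243), with its left bay (347,237) empty, a blue module at (378,240) and a red one at (408,243). The loose red module is at (263,289) and the loose blue one at (398,293). The green look-alikes at (367,178) and (403,173) are on the bench off the mat, are green and don't match either description. I'll confirm this in one enlarged crop.

```bash
python3 - <<'E'
from station import vision, silhouettes
import cv2,pickle,numpy as np
ps={n:vision.camera(n) for n in('scene','top')}
out={}
for n,p in ps.items():
    out[n]=p
    for t in('red_a','blue_a','red_dock','blue_dock'):
        for d in silhouettes(t,p):
            m=np.argwhere(d['region'])[:,::-1].astype(np.float32)
            if len(m)<5: continue
            print(n,t,round(d['score'],2),np.array(d['extent']).round(),len(m),m.mean(0).round(1),'rect',np.round(cv2.minAreaRect(m)[0],1),np.round(cv2.minAreaRect(m)[1],1),round(cv2.minAreaRect(m)[2],1))
            out.setdefault('det',[]).append((n,t,d))
pickle.dump(out,open('det.pkl','wb'))
im=ps['top']['pixels'][195:325,200:440,::-1]
cv2.imwrite('pics/crop0.png',cv2.resize(im,None,fx=3.3,fy=3.3,interpolation=cv2.INTER_CUBIC))
E
```

```text
scene red_a 0.63 [281. 254. 300. 265.] 138 [291.  259.2] rect [291. 259.] [10. 16.] 90.0
scene red_a 0.52 [349. 204. 363. 215.] 109 [356.3 210.3] rect [356.5 210. ] [17.  8.] 0.0
scene red_a 0.5 [333. 265. 356. 283.] 207 [343.3 273.2] rect [343.3 273.1] [10.3 22.8] 63.4
scene blue_a 0.51 [286. 222. 300. 230.] 104 [291.5 226.6] rect [291.5 226.5] [17.  7.] 0.0
scene blue_a 0.44 [382. 219. 394. 225.] 83 [387.8 222.1] rect [387.5 223. ] [10.  9.] 90.0
scene red_dock 0.6 [314. 209. 373. 242.] 713 [341.3 227.2] rect [343.8 223.3] [20.9 61.7] 54.5
scene blue_dock 0.9 [261. 238. 324. 291.] 1238 [294.3 263.5] rect [292.2 264.7] [29.8 67.4] 36.3
top red_a 0.75 [253. 222. 277. 236.] 318 [263.8 229. ] rect [263.7 229.1] [14.1 23.3] 77.9
top red_a 0.73 [396. 237. 421. 249.] 315 [408.6 243.7] rect [408.7 243.7] [23.4 13.6] 7.1
top red_a 0.73 [253. 278. 276. 299.] 270 [262.6 288.1] rect [262.9 288.3] [21.9 13.4] 21.8
top red_a 0.65 [392. 163. 414. 185.] 274 [403.4 173.3] rect [403.5 173.2] [12.8 21.9] 67.4
top blue_a 0.82 [219. 226. 248. 238.] 317 [231.9 233.7] rect [231.8 233.8] [13.7 23.8] 84.0
top blue_a 0.77 [368. 233. 387. 248.] 308 [377.3 240.9] rect [377.3 240.9] [23.  13.6] 6.3
top blue_a 0.75 [386. 281. 412. 304.] 331 [397.5 293.8] rect [397.5 293.5] [15.6 22.6] 45.0
top blue_a 0.74 [356. 169. 378. 189.] 276 [366.9 178. ] rect [366.7 178. ] [21.7 13.4] 38.7
top red_dock 0.87 [327. 228. 428. 263.] 2374 [371.7 244.3] rect [376.6 244. ] [97.8 32. ] 6.2
top blue_dock 0.75 [213. 209. 315. 255.] 2388 [267.8 232.9] rect [263.7 232.2] [32. 98.] 81.9
top blue_dock 0.35 [386. 280. 409. 305.] 302 [397.4 293.7] rect [397.5 293.8] [13.7 23. ] 52.4
```

View pics/crop0.png

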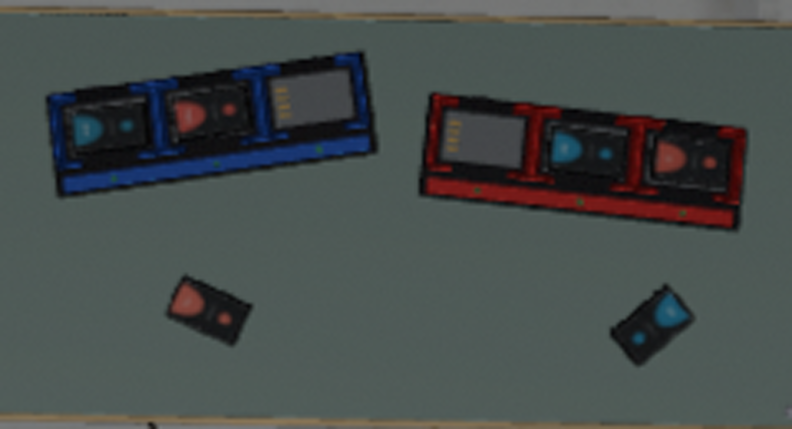

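The crop confirms it: the four to move are the red module in the middle bay of the blue dock, the blue one in the middle bay of the red dock, and the two on the mat. The green ones are left out. Next I'll work out positions and heights.

```bash
cat > h.py <<'E'
import numpy as np, cv2, json
from scipy.optimize import least_squares
def ray(p,uv):
    d=p['R'].T@np.linalg.solve(p['K'],[uv[0],uv[1],1.]); return -p['R'].T@p['t'], d/np.linalg.norm(d)
def on_plane(p,uv,z):
    c,d=ray(p,uv); return c+d*(z-c[2])/d[2]
def tri(pa,ua,pb,ub):
    (c1,d1),(c2,d2)=ray(pa,ua),ray(pb,ub)
    s=np.linalg.lstsq(np.c_[d1,-d2],c2-c1,rcond=None)[0]
    a,b=c1+s[0]*d1,c2+s[1]*d2; return (a+b)/2,np.linalg.norm(a-b)
def proj(p,X):
    q=p['K']@(p['R']@np.asarray(X).T+p['t'][:,None]); return (q[:2]/q[2]).T
def fit_box(p,region,xr,yr,zr,x0):
    "planar pose (x,y,yaw) whose projected box outline overlaps the region best (soft IoU)"
    S=8; e=cv2.boundingRect(region.astype(np.uint8)); o=np.array([e[0]-6,e[1]-6]); w,h=e[2]+12,e[3]+12
    big=cv2.resize(region[o[1]:o[1]+h,o[0]:o[0]+w].astype(np.float32),None,fx=S,fy=S,interpolation=cv2.INTER_LINEAR)>.5
    B=np.array([[x,y,z] for x in xr for y in yr for z in zr])
    def cost(v):
        c,s=np.cos(v[2]),np.sin(v[2])
        X=B@np.array([[c,s,0],[-s,c,0],[0,0,1]])+[v[0],v[1],0]
        q=((proj(p,X)-o+.5)*S).astype(np.float32)
        m=np.zeros(big.shape,np.uint8); cv2.fillConvexPoly(m,cv2.convexHull(q).round().astype(np.int32),1)
        return -(m&big).sum()/((m|big).sum())
    from scipy.optimize import minimize
    r=minimize(cost,x0,method='Nelder-Mead',options=dict(initial_simplex=np.array(x0)+np.array([[0,0,0],[.006,0,0],[0,.006,0],[0,0,.06]]),xatol=1e-4,fatol=1e-5))
    return r.x,-r.fun
def plan(x,y,z,yaw):
    from station import status
    o=status.get_obs(); ry=o['eef_rot']; from scipy.spatial.transform import Rotation as R
    A=R.from_euler('xyz',ry); d=A.inv().apply(np.array([x,y,z])-o['ee_pos'])/.5
    t=(A.inv()*R.from_euler('xyz',[np.pi,0,yaw])).as_rotvec()/(np.pi/2)
    print('t',round(o['time_s'],2),'ee',o['ee_pos'].round(4),'w',round(o['grip_width'],4),'gf',round(float(np.max(o['grip_force'])),1),'ROW',d.round(4),t.round(4))
E
python3 - <<'E'
from h import *; import pickle
D=pickle.load(open('det.pkl','rb'));T,S=D['top'],D['scene']
tops=[(t,d) for n,t,d in D['det'] if n=='top']
for a,b in (((263.7,229.1),(291,259.2)),((262.8,288.2),(343.3,273.2)),((408.6,243.7),(356.3,210.3)),((265,232.3),(293.2,264.2)) ): 
    X,e=tri(T,a,S,b);print('tri',X.round(4),'gap',e.round(4))
mod=lambda t:t.endswith('_a'); res={}
for t,d in tops:
    if d['score']<.5: continue
    m=np.argwhere(d['region'])[:,::-1].astype(np.float32); c,wh,a=cv2.minAreaRect(m)
    if c[1]<200: continue
    if mod(t):
        zb=.034 if c[1]>270 else .044; xr,yr,zr=(-.031,.031),(-.0185,.0185),(zb,zb+.012)
    else: xr,yr,zr=(-.052,.034),(-.132,.132),(.034,.044)
    p=on_plane(T,c,zr[1]); bp=cv2.boxPoints((c,wh,a)); L=[on_plane(T,q,zr[1]) for q in bp]
    i=max((0,1),key=lambda i:np.linalg.norm(bp[i]-bp[i+1])); v=L[i+1]-L[i]; yaw=np.arctan2(v[1],v[0])
    if not mod(t): yaw-=np.pi/2; yaw=(yaw+np.pi/2)%np.pi-np.pi/2
    q,s=fit_box(T,d['region'],xr,yr,zr,[p[0]+(0 if mod(t) else .009),p[1],yaw])
    print(t,np.round(c),'fit',q.round(4),'iou',round(s,3),'rect',p[:2].round(4),round(yaw,3))
    if not mod(t):
        cs,sn=np.cos(q[2]),np.sin(q[2])
        for y in(-.084,0,.084): print('   bay',y,np.round([q[0]-sn*y,q[1]+cs*y],4))
E
```

```text
tri [0.6059 0.103  0.051 ] gap 0.0001
tri [0.448  0.1014 0.0402] gap 0.001
tri [ 0.5721 -0.2864  0.0528] gap 0.0028
tri [0.6    0.1012 0.0355] gap 0.0013
red_a [264. 229.] fit [ 0.6261  0.1209 -1.545 ] iou -525039678764431.75 rect [0.6052 0.1024] -1.338
red_a [409. 244.] fit [ 0.5928 -0.2696 -1.5518] iou -541230058202316.2 rect [ 0.573  -0.2857] -1.678
red_a [263. 288.] fit [ 0.474   0.0847 -1.8337] iou -571850209985416.0 rect [0.448  0.1008] -1.931
blue_a [232. 234.] fit [ 0.6115  0.2054 -1.5284] iou -528560002112021.3 rect [0.591 0.187] -1.446
blue_a [377. 241.] fit [ 0.5966 -0.1858 -1.5483] iou -564690485006567.6 rect [ 0.5792 -0.2017] -1.664
blue_a [398. 294.] fit [ 0.4727 -0.2148 -1.2909] iou -0.0 rect [ 0.4405 -0.2571] -0.78
red_dock [377. 244.] fit [ 0.611  -0.2214  0.0095] iou -68260598259730.13 rect [ 0.5719 -0.2012] -0.091
   bay -0.084 [ 0.6118 -0.3054]
   bay 0 [ 0.611  -0.2214]
   bay 0.084 [ 0.6102 -0.1374]
blue_dock [264. 232.] fit [0.6406 0.0855 0.0255] iou -67744442960530.41 rect [0.5985 0.1036] 0.163
   bay -0.084 [0.6427 0.0015]
   bay 0 [0.6406 0.0855]
   bay 0.084 [0.6385 0.1694]h.py:23: RuntimeWarning: overflow encountered in scalar negative
  return -(m&big).sum()/((m|big).sum())
```

```bash
sed -i 's/-(m&big).sum()\/((m|big).sum())/-float((m\&big).sum())\/float((m|big).sum())/' h.py
cat > meas.py <<'E'
from h import *; import pickle
D=pickle.load(open('det.pkl','rb'));T=D['top']
for n,t,d in D['det']:
    if n!='top' or d['score']<.5: continue
    m=np.argwhere(d['region'])[:,::-1].astype(np.float32); c,wh,a=cv2.minAreaRect(m); mod=t.endswith('_a')
    if c[1]<200: continue
    if mod:
        zb=.034 if c[1]>270 else .044; xr,yr,zr=(-.031,.031),(-.0185,.0185),(zb,zb+.012)
    else: xr,yr,zr=(-.052,.034),(-.132,.132),(.034,.044)
    p=on_plane(T,c,zr[1]); bp=cv2.boxPoints((c,wh,a)); L=[on_plane(T,q,zr[1]) for q in bp]
    i=max((0,1),key=lambda i:np.linalg.norm(bp[i]-bp[i+1])); v=L[i+1]-L[i]; yaw=np.arctan2(v[1],v[0])
    if not mod: yaw-=np.pi/2
    yaw=(yaw+np.pi/2)%np.pi-np.pi/2 if not mod else yaw%np.pi
    q,s=fit_box(T,d['region'],xr,yr,zr,[p[0]+(0 if mod else .009),p[1],yaw])
    print(t,np.round(c),'fit',q.round(4),'iou',round(s,3),'rect',p[:2].round(4),round(yaw,3))
    if not mod:
        cs,sn=np.cos(q[2]),np.sin(q[2])
        for y in(-.084,0,.084): print('   bay',y,np.round([q[0]-sn*y,q[1]+cs*y],4))
E
python3 meas.py
```

```text
red_a [264. 229.] fit [0.6066 0.1027 1.789 ] iou 0.922 rect [0.6052 0.1024] 1.804
red_a [409. 244.] fit [ 0.5739 -0.2864  1.4591] iou 0.915 rect [ 0.573  -0.2857] 1.464
red_a [263. 288.] fit [0.4476 0.1002 1.2187] iou 0.802 rect [0.448  0.1008] 1.21
blue_a [232. 234.] fit [0.5921 0.1877 1.6967] iou 0.906 rect [0.591 0.187] 1.696
blue_a [377. 241.] fit [ 0.5798 -0.2022  1.4883] iou 0.904 rect [ 0.5792 -0.2017] 1.478
blue_a [398. 294.] fit [ 0.4402 -0.258   2.2478] iou 0.915 rect [ 0.4405 -0.2571] 2.362
red_dock [377. 244.] fit [ 0.5821 -0.2021 -0.0911] iou 0.749 rect [ 0.5719 -0.2012] -0.091
   bay -0.084 [ 0.5744 -0.2858]
   bay 0 [ 0.5821 -0.2021]
   bay 0.084 [ 0.5897 -0.1185]
blue_dock [264. 232.] fit [0.6076 0.1045 0.1562] iou 0.754 rect [0.5985 0.1036] 0.163
   bay -0.084 [0.6207 0.0215]
   bay 0 [0.6076 0.1045]
   bay 0.084 [0.5946 0.1875]
```

```bash
python3 - <<'E'
from h import *; import pickle
T=pickle.load(open('det.pkl','rb'))['top']
print(on_plane(T,(346.7,236.8),.044),on_plane(T,(294.5,225),.044))
plan(.6066,.1035,.14,1.74)
E
```

```text
[ 0.59008193 -0.12029346  0.044     ] [0.61959265 0.02106495 0.044     ]
t 0.6 ee [0.1344 0.5333 0.2054] w 0.0939 gf 0.0 ROW [-1.1259 -0.6028  0.1309] [-0.     -0.      0.7351]
```

```bash
python3 -m pendant '[-1,-0.535,0.06,0,0,0.735,0.4, -1,-0.535,0.06,0,0,0.735,0.4, -1,-0.535,0.06,0,0,0.735,0.4, -1,-0.535,0.06,0,0,0.735,0.4, -1,-0.535,0.06,0,0,0.735,0.4, -1,-0.535,0.06,0,0,0.735,0.4, -1,-0.535,0.06,0,0,0.735,0.4, -1,-0.535,0.06,0,0,0.735,0.4, -1,-0.535,0.06,0,0,0.735,0.4, -1,-0.535,0.06,0,0,0.735,0.4, -1,-0.535,0.06,0,0,0.735,0.4, -1,-0.535,0.06,0,0,0.735,0.4]' 20; python3 -c "
from h import *;plan(.6066,.1035,.14,1.74)"
```

```text
time_s: 1.8
ee_pos: [0.556, 0.1487, 0.1748]
eef_rot: [-3.141, 0.0, 1.737]
force: [-0.1, 0.4, -0.4]
grip_width: 0.0655
grip_force: 0.0
t 1.8 ee [0.556  0.1487 0.1748] w 0.0655 gf 0.0 ROW [-0.1058  0.0848  0.0697] [-0.0002  0.0003 -0.0018]
```

```bash
python3 -m pendant '[-0.106,0.085,0.07,0,0,0,0.4, -0.106,0.085,0.07,0,0,0,0.4, -0.106,0.085,0.07,0,0,0,0.4, -0.106,0.085,0.07,0,0,0,0.4, -0.106,0.085,0.12,0,0,0,0.4, -0.106,0.085,0.17,0,0,0,0.4, -0.106,0.085,0.2,0,0,0,0.4, -0.106,0.085,0.22,0,0,0,0.4, -0.106,0.085,0.23,0,0,0,0.4]'; python3 - <<'E'
from h import *; from station import vision
plan(.6066,.1035,.048,1.74)
im=vision.camera('top')['pixels'][195:275,200:320,::-1];im2=vision.camera('scene')['pixels'][200:320,230:400,::-1]
a=cv2.resize(im,(400,267),interpolation=2);b=cv2.resize(im2,(378,267),interpolation=2);cv2.imwrite('pics/g1.png',np.hstack([a,b]))
E
```

```text
time_s: 2.7
ee_pos: [0.6046, 0.1073, 0.0605]
eef_rot: [3.141, -0.0, 1.741]
force: [0.1, -0.2, 1.2]
grip_width: 0.0658
grip_force: 0.0
t 2.7 ee [0.6046 0.1073 0.0605] w 0.0658 gf 0.0 ROW [-0.0081  0.0028  0.0249] [ 0.0001 -0.      0.0006]
```

View pics/g1.png

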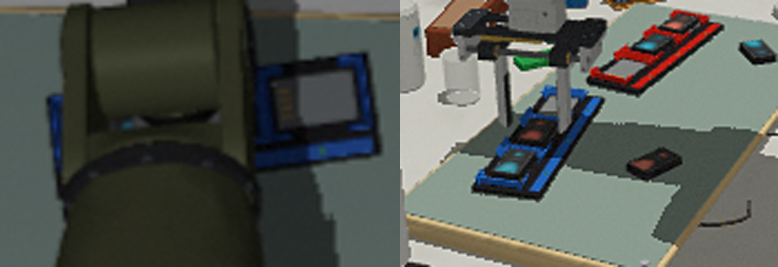

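The scene crop (right half) shows the open fingers straddling the red module in the blue dock's middle bay at about (540,130). The arm hides that bay in the top crop. I'll lower and close now.

```bash
python3 -m pendant '[-0.008,0.003,0.013,0,0,0,0.4, -0.008,0.003,0.025,0,0,0,0.4, -0.008,0.003,0.025,0,0,0,0.4, -0.008,0.003,0.025,0,0,0,-0.4, -0.008,0.003,0.025,0,0,0,-0.4, -0.008,0.003,0.025,0,0,0,-0.4, -0.008,0.003,0.025,0,0,0,-0.4, -0.008,0.003,0.025,0,0,0,-0.4, -0.008,0.003,0.025,0,0,0,-0.4]' 20;  python3 -c "
from h import *;plan(.5897,-.119,.13,1.48)"
```

```text
time_s: 3.7
ee_pos: [0.6069, 0.1031, 0.0481]
eef_rot: [3.141, -0.0, 1.74]
force: [-1.0, -0.2, 1.6]
grip_width: 0.0362
grip_force: 20.0
t 3.7 ee [0.6069 0.1031 0.0481] w 0.0362 gf 20.0 ROW [-0.432  -0.1088 -0.1638] [ 1.000e-04 -0.000e+00  1.657e-01]
```

```bash
python3 -m pendant '[0,0,-0.04,0,0,0,-0.4, 0,0,-0.1,0,0,0,-0.4, 0,0,-0.164,0,0,0,-0.4, -0.1,-0.03,-0.164,0,0,0.08,-0.4, -0.2,-0.05,-0.164,0,0,0.166,-0.4, -0.3,-0.08,-0.164,0,0,0.166,-0.4, -0.38,-0.1,-0.164,0,0,0.166,-0.4, -0.432,-0.109,-0.164,0,0,0.166,-0.4, -0.432,-0.109,-0.164,0,0,0.166,-0.4, -0.432,-0.109,-0.164,0,0,0.166,-0.4, -0.432,-0.109,-0.164,0,0,0.166,-0.4]';  python3 -c "
from h import *;plan(.5897,-.119,.049,1.48)"
```

```text
time_s: 4.8
ee_pos: [0.5896, -0.118, 0.1299]
eef_rot: [-3.141, -0.0, 1.48]
force: [0.6, -0.1, -0.5]
grip_width: 0.0366
grip_force: 20.0
t 4.8 ee [ 0.5896 -0.118   0.1299] w 0.0366 gf 20.0 ROW [-0.0019  0.0003  0.1617] [-0.0001 -0.0001  0.0003]
```

```bash
python3 -m pendant '[-0.002,0,0.06,0,0,0,-0.4, -0.002,0,0.11,0,0,0,-0.4, -0.002,0,0.135,0,0,0,-0.4, -0.002,0,0.15,0,0,0,-0.4, -0.002,0,0.158,0,0,0,-0.4, -0.002,0,0.16,0,0,0,-0.4, -0.002,0,0.16,0,0,0,-0.4]';  python3 -c "
from h import *;plan(.5897,-.119,.049,1.48)"
```

```text
time_s: 5.5
ee_pos: [0.5899, -0.1201, 0.0507]
eef_rot: [3.141, 0.0, 1.48]
force: [-0.6, -0.1, -0.4]
grip_width: 0.0365
grip_force: 20.0
t 5.5 ee [ 0.5899 -0.1201  0.0507] w 0.0365 gf 20.0 ROW [ 0.0022 -0.0005  0.0034] [ 0.0007  0.0001 -0.0003]
```

Next: finish lowering, open, rise, then go on toward the loose blue module at (0.440, -0.2575), yaw 2.28.

```bash
python3 -m pendant '[0.001,0,0.004,0,0,0,-0.4, 0.001,0,0.004,0,0,0,-0.4, 0.001,0,0.004,0,0,0,0.2, 0.001,0,0.004,0,0,0,0.3, 0.001,0,0.004,0,0,0,0.3, 0.001,0,-0.03,0,0,0,0.3, 0.001,0,-0.1,0,0,0,0.3, 0.001,0,-0.16,0,0,0,0.3, 0.001,0,-0.16,0,0,0,0.3]';  python3 -c "
from h import *;plan(.4402,-.2575,.10,2.28)"
```

```text
time_s: 6.4
ee_pos: [0.5912, -0.12, 0.1344]
eef_rot: [3.135, 0.001, 1.479]
force: [-0.1, 0.7, 0.8]
grip_width: 0.061
grip_force: 0.0
t 6.4 ee [ 0.5912 -0.12    0.1344] w 0.061 gf 0.0 ROW [-0.3013 -0.2762  0.0672] [ 0.0038  0.0024 -0.5096]
```

```bash
python3 -m pendant '[-0.07,-0.07,0,0,0,-0.09,0.4, -0.14,-0.14,0.02,0,0,-0.18,0.4, -0.21,-0.2,0.04,0,0,-0.27,0.4, -0.28,-0.26,0.067,0,0,-0.36,0.4, -0.301,-0.276,0.067,0,0,-0.45,0.4, -0.301,-0.276,0.067,0,0,-0.504,0.4, -0.301,-0.276,0.067,0,0,-0.504,0.4, -0.301,-0.276,0.067,0,0,-0.504,0.4, -0.301,-0.276,0.067,0,0,-0.504,0.4]';  python3 - <<'E'
from h import *; from station import vision,silhouettes
p=vision.camera('top');plan(.4402,-.2575,.038,2.27)
a=cv2.resize(p['pixels'][205:325,320:440,::-1],(390,390),interpolation=2);b=cv2.resize(vision.camera('scene')['pixels'][180:300,290:410,::-1],(390,390),interpolation=2);cv2.imwrite('pics/g2.png',np.hstack([a,b]))
E
```

```text
time_s: 7.3
ee_pos: [0.4386, -0.2565, 0.0963]
eef_rot: [-3.142, -0.0, 2.27]
force: [1.1, -0.1, -0.5]
grip_width: 0.0654
grip_force: 0.0
t 7.35 ee [ 0.4386 -0.2565  0.0963] w 0.0659 gf 0.0 ROW [-0.0037  0.0012  0.1166] [-0.     -0.0001  0.0002]
```

View pics/g2.png

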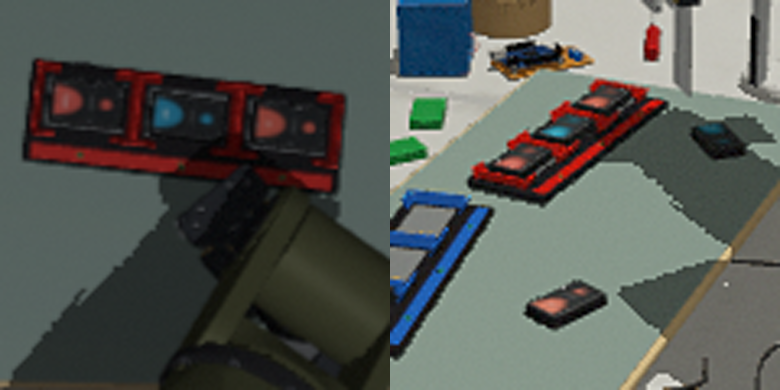

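The top crop shows the red module seated in the red dock's left bay at about (85,105), with the blue one still in the middle at (185,112). In the scene crop the loose blue module is at (718,140). I'll go down and grasp it.

```bash
python3 -m pendant '[-0.002,0.001,0.05,0,0,0,0.4, -0.003,0.001,0.09,0,0,0,0.4, -0.003,0.001,0.108,0,0,0,0.4, -0.003,0.001,0.116,0,0,0,0.4, -0.003,0.001,0.116,0,0,0,0.4, -0.003,0.001,0.116,0,0,0,-0.4, -0.003,0.001,0.116,0,0,0,-0.4, -0.003,0.001,0.116,0,0,0,-0.4, -0.003,0.001,0.116,0,0,0,-0.4, -0.003,0.001,0.116,0,0,0,-0.4, -0.003,0.001,0.116,0,0,0,-0.4]' 20;  python3 -c "
from h import *;plan(.6073,.1035,.13,1.735)"
```

```text
time_s: 8.5
ee_pos: [0.4398, -0.2578, 0.0387]
eef_rot: [3.141, 0.0, 2.271]
force: [-0.9, -0.2, 3.8]
grip_width: 0.0364
grip_force: 20.0
t 8.5 ee [ 0.4398 -0.2578  0.0387] w 0.0364 gf 20.0 ROW [ 0.3365  0.7218 -0.1826] [1.000e-04 2.000e-04 3.414e-01]
```

```bash
python3 -m pendant '[0,0,-0.06,0,0,0,-0.4, 0,0,-0.13,0,0,0,-0.4, 0,0,-0.183,0,0,0,-0.4, 0.035,0.08,-0.183,0,0,0.06,-0.4, 0.07,0.16,-0.183,0,0,0.12,-0.4, 0.11,0.24,-0.183,0,0,0.18,-0.4, 0.15,0.33,-0.183,0,0,0.24,-0.4, 0.19,0.42,-0.183,0,0,0.3,-0.4, 0.23,0.51,-0.183,0,0,0.341,-0.4, 0.27,0.6,-0.183,0,0,0.341,-0.4, 0.31,0.68,-0.183,0,0,0.341,-0.4, 0.336,0.722,-0.183,0,0,0.341,-0.4]';  python3 -c "
from h import *;plan(.6073,.1035,.0495,1.735)"
```

```text
time_s: 9.7
ee_pos: [0.608, 0.1065, 0.1294]
eef_rot: [-3.141, -0.0, 1.738]
force: [0.3, -0.7, -0.6]
grip_width: 0.0361
grip_force: 20.0
t 9.7 ee [0.608  0.1065 0.1294] w 0.0361 gf 20.0 ROW [-0.0058 -0.0023  0.1599] [-0.0002 -0.0002  0.0017]
```

```bash
python3 -m pendant '[-0.001,0,0.02,0,0,0,-0.4, -0.001,0,0.08,0,0,0,-0.4, -0.001,0,0.12,0,0,0,-0.4, -0.001,0,0.12,0,0,0,-0.4, -0.001,0,0.12,0,0,0,-0.4]';  python3 -c "
from h import *;plan(.6073,.1035,.0495,1.735)"
```

```text
time_s: 10.2
ee_pos: [0.6075, 0.1022, 0.0702]
eef_rot: [-3.141, 0.0, 1.735]
force: [-0.5, -0.5, 0.2]
grip_width: 0.0365
grip_force: 20.0
t 10.2 ee [0.6075 0.1022 0.0702] w 0.0365 gf 20.0 ROW [0.0026 0.     0.0414] [-0.0002  0.     -0.0001]
```

```bash
python3 -m pendant '[0.002,0,0.02,0,0,0,-0.4, 0.002,0,0.033,0,0,0,-0.4, 0.002,0,0.04,0,0,0,-0.4, 0.002,0,0.042,0,0,0,-0.4, 0.002,0,0.042,0,0,0,-0.4, 0.002,0,0.042,0,0,0,0.2, 0.002,0,0.042,0,0,0,0.3, 0.002,0,0.042,0,0,0,0.3, 0.002,0,0.01,0,0,0,0.3, 0.002,0,-0.06,0,0,0,0.3, 0.002,0,-0.12,0,0,0,0.3, 0.002,0,-0.12,0,0,0,0.3]';  python3 -c "
from h import *;plan(.5798,-.202,.13,1.48)"
```

```text
time_s: 11.4
ee_pos: [0.6093, 0.1042, 0.1358]
eef_rot: [3.134, 0.0, 1.736]
force: [-0.2, 0.6, 0.3]
grip_width: 0.0608
grip_force: 0.0
t 11.4 ee [0.6093 0.1042 0.1358] w 0.0608 gf 0.0 ROW [-0.5944 -0.1588  0.0106] [ 0.0051 -0.0004  0.1627]
```

Next: to the blue module in the red dock's middle bay.

```bash
python3 -m pendant '[-0.08,-0.02,0,0,0,0.04,0.4, -0.16,-0.04,0,0,0,0.08,0.4, -0.24,-0.06,0,0,0,0.12,0.4, -0.32,-0.085,0,0,0,0.163,0.4, -0.4,-0.107,0,0,0,0.163,0.4, -0.48,-0.128,0,0,0,0.163,0.4, -0.55,-0.147,0.01,0,0,0.163,0.4, -0.594,-0.159,0.01,0,0,0.163,0.4, -0.594,-0.159,0.01,0,0,0.163,0.4, -0.594,-0.159,0.01,0,0,0.163,0.4]';  python3 - <<'E'
from h import *; from station import vision
plan(.5798,-.202,.048,1.48)
a=cv2.resize(vision.camera('top')['pixels'][195:325,200:320,::-1],(390,422),interpolation=2);b=cv2.resize(vision.camera('scene')['pixels'][180:310,250:370,::-1],(390,422),interpolation=2);cv2.imwrite('pics/g3.png',np.hstack([a,b]))
E
```

```text
time_s: 12.4
ee_pos: [0.5776, -0.2019, 0.1251]
eef_rot: [-3.141, -0.0, 1.479]
force: [-1.1, 0.7, -0.4]
grip_width: 0.0659
grip_force: 0.0
t 12.4 ee [ 0.5776 -0.2019  0.1251] w 0.0659 gf 0.0 ROW [0.0002 0.0045 0.1541] [-0.0001 -0.0001 -0.0007]
```

View pics/g3.png

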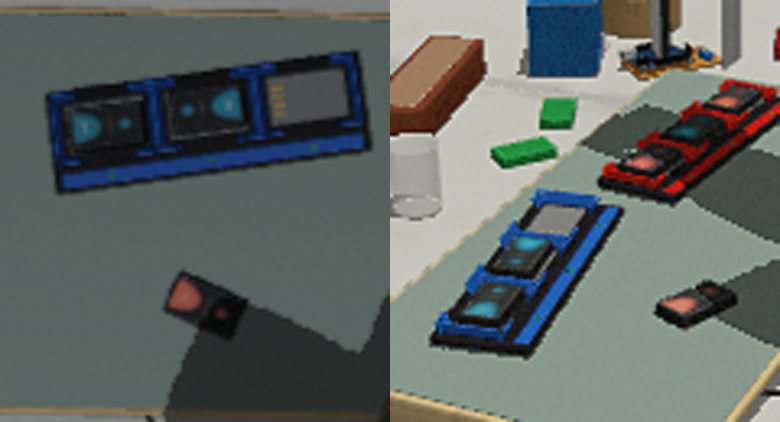

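The blue module now sits in the blue dock's middle bay (top crop 205,108), the right bay at (308,95) is empty, and the loose red one is at (205,303). I'll grasp the blue module in the red dock.

```bash
python3 -m pendant '[0,0.002,0.03,0,0,0,0.4, 0,0.004,0.08,0,0,0,0.4, 0,0.004,0.12,0,0,0,0.4, 0,0.004,0.145,0,0,0,0.4, 0,0.004,0.153,0,0,0,0.4, 0,0.004,0.153,0,0,0,0.4, 0,0.004,0.153,0,0,0,-0.4, 0,0.004,0.153,0,0,0,-0.4, 0,0.004,0.153,0,0,0,-0.4, 0,0.004,0.153,0,0,0,-0.4, 0,0.004,0.153,0,0,0,-0.4, 0,0.004,0.153,0,0,0,-0.4]' 20;  python3 -c "
from h import *;plan(.62,.0213,.13,1.73)"
```

```text
time_s: 13.7
ee_pos: [0.5798, -0.2024, 0.0488]
eef_rot: [3.141, 0.0, 1.48]
force: [-0.5, 0.3, 3.6]
grip_width: 0.0362
grip_force: 19.9
t 13.7 ee [ 0.5798 -0.2024  0.0488] w 0.0362 gf 19.9 ROW [ 0.4528  0.0394 -0.1624] [ 3.000e-04  1.000e-04 -1.595e-01]
```

```bash
python3 -m pendant '[0,0,-0.04,0,0,0,-0.4, 0,0,-0.1,0,0,0,-0.4, 0,0,-0.162,0,0,0,-0.4, 0.08,0.007,-0.162,0,0,-0.04,-0.4, 0.16,0.014,-0.162,0,0,-0.08,-0.4, 0.24,0.021,-0.162,0,0,-0.12,-0.4, 0.32,0.028,-0.162,0,0,-0.16,-0.4, 0.4,0.035,-0.162,0,0,-0.16,-0.4, 0.44,0.039,-0.162,0,0,-0.16,-0.4, 0.453,0.039,-0.162,0,0,-0.16,-0.4, 0.453,0.039,-0.162,0,0,-0.16,-0.4, 0.453,0.039,-0.162,0,0,-0.16,-0.4]' && python3 -m pendant '[0,0,0.06,0,0,0,-0.4, 0,0,0.1,0,0,0,-0.4, 0,0,0.12,0,0,0,-0.4, 0,0,0.12,0,0,0,-0.4]' >/dev/null;  python3 -c "
from h import *;plan(.62,.0213,.0495,1.73)"
```

```text
time_s: 14.9
ee_pos: [0.6196, 0.0204, 0.1293]
eef_rot: [-3.141, 0.0, 1.73]
force: [-0.6, -0.4, -0.5]
grip_width: 0.0367
grip_force: 19.9
t 15.3 ee [0.6191 0.0205 0.0684] w 0.0364 gf 19.9 ROW [0.0012 0.002  0.0378] [-0.0013 -0.0002 -0.0002]
```

Set down, release, rise.

```bash
python3 -m pendant '[0.001,0.001,0.02,0,0,0,-0.4, 0.001,0.001,0.032,0,0,0,-0.4, 0.001,0.001,0.037,0,0,0,-0.4, 0.001,0.001,0.039,0,0,0,-0.4, 0.001,0.001,0.039,0,0,0,-0.4, 0.001,0.001,0.039,0,0,0,0.2, 0.001,0.001,0.039,0,0,0,0.3, 0.001,0.001,0.039,0,0,0,0.3, 0.001,0.001,0.01,0,0,0,0.3, 0.001,0.001,-0.06,0,0,0,0.3, 0.001,0.001,-0.12,0,0,0,0.3, 0.001,0.001,-0.12,0,0,0,0.3]';  python3 -c "
from h import *;plan(.4476,.1005,.10,1.18)"
```

```text
time_s: 16.5
ee_pos: [0.6221, 0.0221, 0.1352]
eef_rot: [3.134, 0.001, 1.731]
force: [1.3, -0.4, -0.4]
grip_width: 0.061
grip_force: 0.0
t 16.5 ee [0.6221 0.0221 0.1352] w 0.061 gf 0.0 ROW [ 0.2106 -0.32    0.0676] [ 0.0051 -0.0005  0.3507]
```

```bash
python3 -m pendant '[0.05,-0.08,0,0,0,0.09,0.4, 0.1,-0.16,0,0,0,0.18,0.4, 0.15,-0.24,0.02,0,0,0.27,0.4, 0.2,-0.3,0.05,0,0,0.36,0.4, 0.211,-0.32,0.068,0,0,0.37,0.4, 0.211,-0.32,0.068,0,0,0.37,0.4, 0.211,-0.32,0.068,0,0,0.37,0.4, 0.211,-0.32,0.1,0,0,0.37,0.4, 0.211,-0.32,0.13,0,0,0.37,0.4, 0.211,-0.32,0.13,0,0,0.37,0.4]';  python3 -c "
from h import *;plan(.4476,.1005,.038,1.15)"
```

```text
time_s: 17.5
ee_pos: [0.4456, 0.1002, 0.0635]
eef_rot: [-3.14, 0.001, 1.15]
force: [1.4, 0.1, 0.9]
grip_width: 0.066
grip_force: 0.0
t 17.5 ee [0.4456 0.1002 0.0635] w 0.066 gf 0.0 ROW [0.0023 0.0035 0.051 ] [-0.0011  0.0007 -0.0003]
```

```bash
python3 -m pendant '[0.001,0.002,0.02,0,0,0,0.4, 0.001,0.002,0.04,0,0,0,0.4, 0.001,0.002,0.05,0,0,0,0.4, 0.001,0.002,0.05,0,0,0,0.4, 0.001,0.002,0.05,0,0,0,-0.4, 0.001,0.002,0.05,0,0,0,-0.4, 0.001,0.002,0.05,0,0,0,-0.4, 0.001,0.002,0.05,0,0,0,-0.4, 0.001,0.002,0.05,0,0,0,-0.4, 0.001,0.002,0.05,0,0,0,-0.4, 0.001,0.002,0.05,0,0,0,-0.4]' 20;  python3 -c "
from h import *;plan(.5805,-.202,.13,1.48)"
```

```text
time_s: 18.6
ee_pos: [0.4466, 0.1008, 0.0396]
eef_rot: [3.141, -0.0, 1.15]
force: [-1.3, -0.2, 5.2]
grip_width: 0.0363
grip_force: 20.0
t 18.6 ee [0.4466 0.1008 0.0396] w 0.0363 gf 20.0 ROW [-0.4432  0.492  -0.1807] [ 2.000e-04 -1.000e-04 -2.103e-01]
```

```bash
python3 -m pendant '[0,0,-0.06,0,0,0,-0.4, 0,0,-0.12,0,0,0,-0.4, 0,0,-0.181,0,0,0,-0.4, -0.055,0.06,-0.181,0,0,-0.05,-0.4, -0.11,0.12,-0.181,0,0,-0.1,-0.4, -0.165,0.18,-0.181,0,0,-0.15,-0.4, -0.22,0.245,-0.181,0,0,-0.21,-0.4, -0.275,0.305,-0.181,0,0,-0.21,-0.4, -0.33,0.365,-0.181,0,0,-0.21,-0.4, -0.385,0.425,-0.181,0,0,-0.21,-0.4, -0.425,0.47,-0.181,0,0,-0.21,-0.4, -0.443,0.492,-0.181,0,0,-0.21,-0.4]' && python3 -m pendant '[0,0,0,0,0,0,-0.4, 0,0,0.05,0,0,0,-0.4, 0,0,0.1,0,0,0,-0.4, 0,0,0.12,0,0,0,-0.4, 0,0,0.12,0,0,0,-0.4]' >/dev/null;  python3 -c "
from h import *;plan(.5805,-.202,.0495,1.48)"
```

```text
time_s: 19.8
ee_pos: [0.5807, -0.2043, 0.1292]
eef_rot: [-3.141, 0.0, 1.478]
force: [-0.3, 0.7, -0.0]
grip_width: 0.0365
grip_force: 20.0
t 20.3 ee [ 0.5797 -0.201   0.0689] w 0.0363 gf 20.0 ROW [-0.0018  0.0019  0.0387] [-0.0015 -0.0005  0.0001]
```

```bash
python3 -m pendant '[-0.001,0.001,0.02,0,0,0,-0.4, -0.001,0.001,0.032,0,0,0,-0.4, -0.001,0.001,0.037,0,0,0,-0.4, -0.001,0.001,0.039,0,0,0,-0.4, -0.001,0.001,0.039,0,0,0,-0.4, -0.001,0.001,0.039,0,0,0,0.2, -0.001,0.001,0.039,0,0,0,0.3, -0.001,0.001,0.039,0,0,0,0.3, -0.001,0.001,0.01,0,0,0,0.3, -0.001,0.001,-0.06,0,0,0,0.3, -0.001,0.001,-0.14,0,0,0,0.3, -0.001,0.001,-0.2,0,0,0,0.3]' && python3 -m pendant '[0.3,-0.4,-0.05,0,0,0,0.3, 0.3,-0.4,-0.05,0,0,0,0.3, 0.3,-0.4,-0.05,0,0,0,0.3, 0.3,-0.4,-0.05,0,0,0,0.3, 0.3,-0.4,-0.05,0,0,0,0.3, 0.3,-0.4,-0.05,0,0,0,0.3, 0.3,-0.4,-0.05,0,0,0,0.3]'; python3 - <<'E'
from h import *; from station import vision,silhouettes; import pickle
P={n:vision.camera(n) for n in('top','scene')}
D=dict(P,det=[('top',t,d) for t in('red_a','blue_a','red_dock','blue_dock') for d in silhouettes(t,P['top'])]);pickle.dump(D,open('det.pkl','wb'))
a=cv2.resize(P['top']['pixels'][195:325,205:435,::-1],(780,441),interpolation=2);cv2.imwrite('pics/f1.png',a)
b=cv2.resize(P['scene']['pixels'][190:310,250:400,::-1],(750,600),interpolation=2);cv2.imwrite('pics/f2.png',b)
E
python3 meas.py
```

```text
time_s: 21.5
ee_pos: [0.5812, -0.2026, 0.1737]
eef_rot: [3.139, 0.001, 1.479]
force: [0.6, -0.7, -0.0]
grip_width: 0.0608
grip_force: 0.0
time_s: 22.2
ee_pos: [0.3956, -0.0346, 0.1964]
eef_rot: [3.139, 0.0, 1.481]
force: [-0.5, -0.2, -0.1]
grip_width: 0.0613
grip_force: 0.0
red_a [346. 237.] fit [ 0.5895 -0.1188  1.5238] iou 0.912 rect [ 0.5881 -0.1191] 1.589
red_a [408. 244.] fit [ 0.5745 -0.2845  1.4695] iou 0.915 rect [ 0.5735 -0.2841] 1.455
blue_a [232. 234.] fit [0.5914 0.1854 1.6939] iou 0.935 rect [0.5902 0.1853] 1.708
blue_a [264. 228.] fit [0.6088 0.1032 1.7435] iou 0.931 rect [0.6084 0.1024] 1.702
blue_a [294. 224.] fit [0.6208 0.0229 1.7081] iou 0.861 rect [0.6198 0.0222] 1.681
red_dock [377. 244.] fit [ 0.5819 -0.2019 -0.0895] iou 0.604 rect [ 0.5718 -0.2018] -0.088
   bay -0.084 [ 0.5744 -0.2856]
   bay 0 [ 0.5819 -0.2019]
   bay 0.084 [ 0.5895 -0.1183]
blue_dock [264. 232.] fit [0.6074 0.1037 0.1597] iou 0.63 rect [0.5979 0.1028] 0.158
   bay -0.084 [0.6208 0.0208]
   bay 0 [0.6074 0.1037]
   bay 0.084 [0.5941 0.1867]
```

View pics/f1.png

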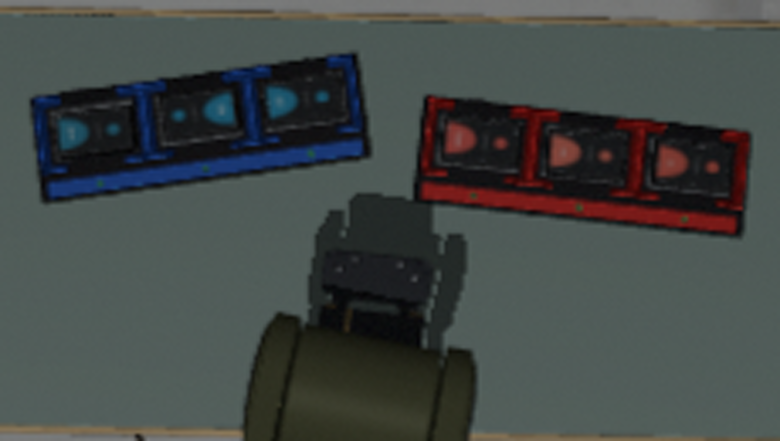

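View pics/f2.png

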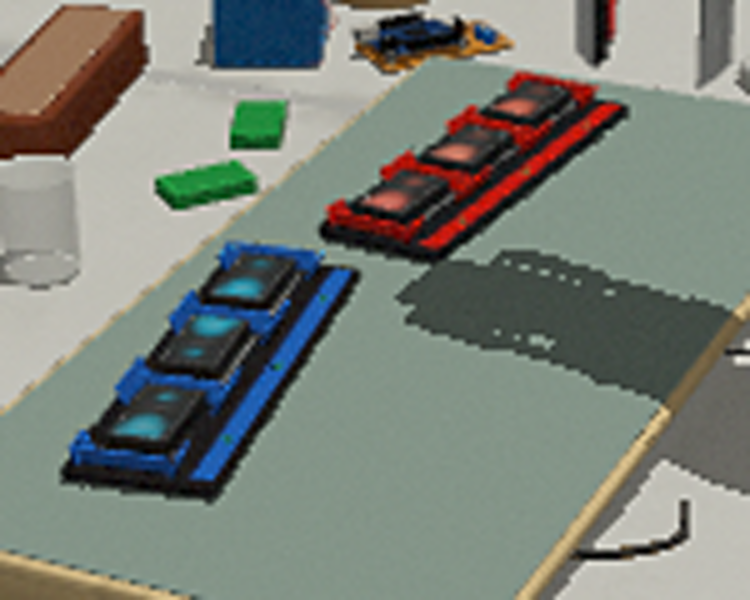

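In the top crop all six modules sit centred in their bays: blue at (98,132), (200,108) and (308,96), red at (477,140), (580,153) and (690,165). The scene crop shows them all flat and equally low, with the gripper clear. Five of them measure within about 2 mm of their bay centres. The network missed the red middle one, but it looks centred in both crops.

```bash
python3 -c "
from station import order;print(order.hand_in())"
```

```text
the job is handed in; nothing more can be done
None
```

I've handed the job in: all three red modules are in the red dock and all three blue in the blue dock, each flat in its own bay in the last pictures, at about 22 s of the 88 s; hand-in gave no verdict.

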